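# Turn the bracket to the stop, then hold the mirror flap at balance

## Task

The small angle bracket on the inspection station is ready for its next view: turn it and set it flat on the plate so that the blue-striped back of its upright wall sits flush against the low steel stop bar, near the bar's middle, and let go of it. Then take the mirror flap by its red bar and swing it up, past upright, to its balance point over the plate, where it lies in line with the fixed yellow blade (about 15 degrees past upright) and would fall neither way, and keep gripping it still there: the job finishes while you are holding it. Never let the flap drop over onto the bracket side, and leave the bottle, screwdriver and black ring alone.

Things in the scene. Friction and masses are not known exactly. Their poses are not given: they have to be found in the camera images.
- station: fixed station, yaw varies. Grey plate 170 (x) x 420 (y, -200 to +220) x 12 mm thick on the bench. Origin on the bench, z up; x along stop bar and hinge, +y from stop bar to flap. Black hinge cheeks 74 mm high at x +-64, y 60 mm; a yellow blade 8 mm wide on the +x cheek leans along the balance direction, tip 85 mm from the hinge, 144 mm above the bench
- stop_face (a point): middle of the stop bar's working face, at the plate's top (station x 0, y -150, z 12 mm); axes as the station's. Steel stop bar 120 mm long along x, 14 mm thick, 10 mm high above the plate, on the -y side of this face; the bracket belongs on the +y side
- bracket: loose aluminium angle bracket, 100-170 g. Origin: centre of its underside, z up. Foot 50 x 50 x 10 mm; upright wall 10 mm thick (y -25 to -15), 50 mm wide along x, top at z 55 mm, can be pinched across its thickness from above. Blue-striped back: plane y = -25 mm, facing -y; wall's top edge blue too. Set right, its axes are the station's; it starts on the plate turned 60 to 132 degrees
- bracket_back (a point): middle of the lower edge of the bracket's blue-striped back face (bracket x 0, y -25, z 0 mm)
- flap (a joint): mirror flap angle, rad: 0 lying level to station +y (start), pi/2 upright, grows swinging over to -y. Balances at 1.83; below it falls back to 0, above it falls to its end at 2.7. No spring, little friction. 0.28-0.45 kg, weight block on its back; lifting takes 1 to 1.5 N at the bar. At angle q the bar is at station y = 60 + 120 cos q, z = 62 + 120 sin q mm
- hinge (a point): middle of the flap's hinge line, 62 mm above the bench (station x 0, y 60 mm); the hinge line runs along station x
- flap_bar (a point): centre of the flap's red round bar: 12 mm diameter, 82 mm clear length between two side arms, parallel to the hinge, 120 mm from it; 42 mm open gap between bar and the 100 mm wide panel. Can be pinched from above, fingers closing across it; it turns between them as the flap swings. Axes are the flap's: x along the bar
- bottle: bystander: amber bottle, 44 mm diameter, 85 mm high, origin under its centre; leave alone
- screwdriver: bystander: screwdriver 150 mm long lying on the bench; leave alone
- lens_ring: bystander: black ring, 50 mm outside diameter, 14 mm high, origin under its centre; leave alone

How it is judged:
By the outcome, as a careful person would: the job done as asked, in the order asked, and still so for the second after the job is handed in, while the arm keeps its last pose, push and grip.
It also fails if it takes over 61 s, if anything falls off the work surface, if the arm or the gripper's body presses on something with over 40 N, if the wrist force passes 120 N, or if a joint passes its speed limit or range.

## Robot

A 7-joint arm with a two-finger parallel gripper is mounted at the origin on the work surface. World frame = base frame: x ahead of the robot, y to its left, z up, the work surface at z = 0. Lengths are in m, angles in rad, forces in N, time in s.
With the tool pointing down it reaches from about 0.425 to 0.925 m from the base axis. Payload 6.8 kg.
Tool frame: the origin (TCP) lies at the very end of the fingers, on their centre line; the grasp point (between the pads) lies bot.hold_point_z behind it (bot.hold_point_z is the distance from the TCP to the grasp point, in m); x points along the fingers, z is the direction in which the jaws open and shut, and the axes are right-handed (so a half turn about x gives the same grasp; the last joint's range is limited). The gripper opens to 85 mm and grips with 20 to 120 N. Pads are 22 mm wide; open, the fingers measure 114 mm over their backs; the gripper's body (76 mm by 85 mm) begins 54 mm behind the grasp point. The pads swing forward as they close: fully open they stand 13 mm farther back than shut.
Start: joints at [-1.407, 0.477, 0.022, 1.555, -0.011, 1.109, -0.083], TCP at [0.181, 0.65, 0.231] pointing down, gripper open.
Joint ranges: [-2.96, 2.96], [-0.34, 2.1], [-1.41, 1.46], [0.24, 2.44], [-1.37, 4.51], [0.17, 1.92], [-2.96, 2.96]. Speed limits (rad/s): [2.39, 2.39, 3.14, 3.14, 3.14, 3.14, 3.14].

## Interface

Orientations are given as a unit quaternion [w, x, y, z].
In Python, from station import bot gives the robot as it stands.
- The arm moves only by the tool drive_tool, never from a script. Its arguments are lists of equal length, an entry for each row: "slide": the shift along the world's x, y, z in mm, a list of three; "turn": the turn, a rotation vector about the world's x, y, z in rad, a list of three; "gripper": the opening, from 0 (shut) to 1 (fully open). A call has 1 to 10 rows; each row is the pose to reach, as a shift and turn from the pose measured when the call began; what a row does not reach only later rows make up. A row lasts 1/10 s, in which the tool goes at most 50 mm and 8.59 degrees, less where a joint would pass 70% of its speed; a pose out of reach is approached as far as the arm can. A call with a gripper value outside its range is refused whole. The fingers move at their own pace and stop on an object; "squeeze" is the grip in N (left out, the last holds). Time passes only in rows, so rows that repeat a pose let the fingers close. It gives the time, the measured TCP pose, the force and the opening at its end, in the units of the state.
- bot.get_obs(): the state, without advancing time (a new reading comes with each control period).
- bot.read_camera(name): name is "scene" or "top" or "wrist"; returns a dict with "color" (384x512x3 uint8, red, green, blue), "fovy" (degrees; the focal length in pixels is half the picture's height over the tangent of half this angle, whatever the lens; pixels are square), "cx", "cy" (the principal point, pixels), "R" (3x3) and "t" (3): a world point X has camera coordinates R X + t. Camera axes: x right, y down, z forward; pixel columns grow to the right and rows downward; lengths in m; the calibration is good to about 2 mm. A picture is of the moment at which its call begins. There is no depth.
- bot.hand_in(): hands the job in, once; it reports no verdict.
The state is a dict: "t": time; "q": joint angles; "joint_vel": joint speeds; "joint_torque": joint torques, N m; "eef_pos": TCP position; "tool_rot": TCP orientation; "contact_force": force on the tool from outside, world axes, zero at the start; "torque": the same for the moment, N m; "gripper_width": opening from 0.0 (shut) to 1.0 (fully open).
Only numpy, scipy, OpenCV 4.12 (cv2) and the standard library are available. Lean on these libraries where they do the work, as an engineer would, in place of code of your own. Each camera call takes 0.05 s, during which the arm holds its last target.

## Working session

There is one attempt and no reset: what is moved stays moved. The work goes in short steps, Python scripts to look and compute and a tool call to move; the robot and the scene stay as the last step left them, time stands still between calls to the robot, and variables do not carry over. Pictures are saved under pics/ and viewed, and the job is handed in when it is done.

Besides the shell and the picture viewer there is one more tool, called after "Request:" by a JSON object that holds its "op" and its "data", one argument or row to a line. drive_tool: Moves the arm, as the interface text tells. Its arguments: {"type":"object","properties":{"slide":{"type":"array"},"turn":{"type":"array"},"gripper":{"type":"array"},"squeeze":{"type":"number"}},"required":["slide","turn","gripper"]}

```bash
ls; mkdir -p pics; cat > h.py <<'E'
import numpy as np, cv2
from station import bot
def cam(n,save=None):
    c=bot.read_camera(n)
    c['f']=192/np.tan(np.radians(c['fovy'])/2) if c['color'].shape[0]==384 else c['color'].shape[0]/2/np.tan(np.radians(c['fovy'])/2)
    if save: cv2.imwrite('pics/'+save,cv2.cvtColor(c['color'],cv2.COLOR_RGB2BGR))
    return c
def ray(c,u,v):
    R=np.array(c['R']);t=np.array(c['t'])
    return -R.T@t, R.T@np.array([(u-c['cx'])/c['f'],(v-c['cy'])/c['f'],1])
def onz(c,u,v,z):
    o,d=ray(c,u,v); return o+d*(z-o[2])/d[2]
def proj(c,X):
    p=np.array(c['R'])@np.array(X)+np.array(c['t']); return np.array([c['cx']+c['f']*p[0]/p[2],c['cy']+c['f']*p[1]/p[2]])
E
python3 - <<'E'
from h import *
for n in ["scene","top","wrist"]:
    c=cam(n,n+"0.png"); print(n,c['fovy'],c['cx'],c['cy'],[k for k in c],-np.array(c['R']).T@c['t'])
print(bot.get_obs(),bot.hold_point_z)
E
```

```text
pics
scene 56.28341354216642 249.96299659362884 198.12429299438867 ['color', 'fovy', 'cx', 'cy', 'R', 't', 'f'] [1.02410691 0.25159886 0.59195991]
top 42.92895093916182 247.299154138302 197.4509583457896 ['color', 'fovy', 'cx', 'cy', 'R', 't', 'f'] [0.45261442 0.03428374 0.96704527]
wrist 67.25529363536126 256.5156566086119 192.37545414977782 ['color', 'fovy', 'cx', 'cy', 'R', 't', 'f'] [0.10348444 0.6718291  0.37255196]
{'t': 0.15, 'q': array([-1.40710269,  0.47762897,  0.02235649,  1.55621831, -0.01152063,
        1.10931964, -0.08304387]), 'joint_vel': array([ 0.00122217, -0.00086476, -0.00136953, -0.00234666, -0.00328183,
       -0.00178573,  0.00261336]), 'joint_torque': array([ 3.19558399e-03, -5.96922076e+01,  1.61048289e+00, -2.81490093e+01,
        1.26996450e-02,  6.53083407e-03, -1.70806281e-06]), 'eef_pos': array([0.18109207, 0.64977177, 0.23053923]), 'tool_rot': array([ 0.56272982, -0.4279998 ,  0.56350507,  0.42733286]), 'contact_force': array([0.1819754 , 0.38665931, 0.24864345]), 'torque': array([-0.00298785, -0.02911906,  0.02954927]), 'gripper_width': 0.9998178646979373} 0.0187
```

View pics/scene0.png

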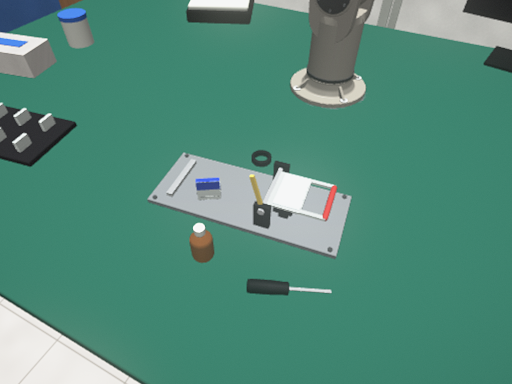

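View pics/top0.png

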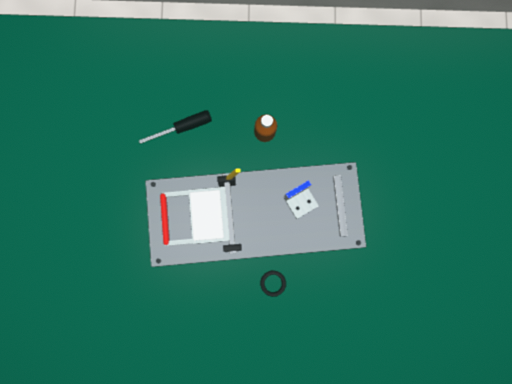

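View pics/wrist0.png

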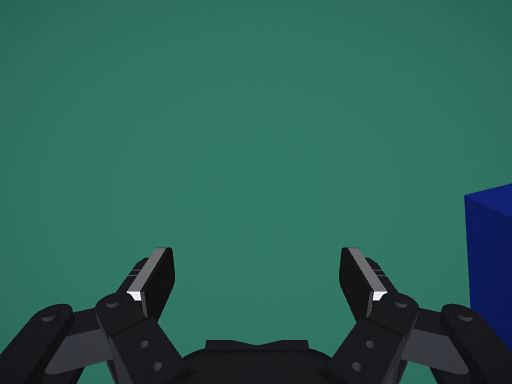

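Scene and top views show the plate with the flap lying flat at one end (red bar near top-view px (165,219)), the stop bar at (341,206) and the bracket at (302,202) with its blue top edge at (298,190). The bottle is at (265,127), the ring at (273,284) and the screwdriver at (175,127). I'll measure these next.

```bash
cat > m.py <<'E'
from h import *
c=cam("top"); im=c['color']; hsv=cv2.cvtColor(im,cv2.COLOR_RGB2HSV)
H,S,V=[hsv[...,i].astype(int) for i in range(3)]
def comps(m,mn=8):
    n,l,s,ce=cv2.connectedComponentsWithStats(m.astype(np.uint8)); return [(l==i,s[i]) for i in range(1,n) if s[i][4]>=mn]
# plate: non-green filled
m=((S<60)&(V>80)); m[:40]=0
mm=max(comps(cv2.morphologyEx(m.astype(np.uint8),cv2.MORPH_CLOSE,np.ones((9,9)))),key=lambda a:a[1][4])[0]
cn=max(cv2.findContours(mm.astype(np.uint8),cv2.RETR_EXTERNAL,cv2.CHAIN_APPROX_NONE)[0],key=cv2.contourArea)
hp=cn[:,0,:].astype(float)
W=np.array([onz(c,u,v,0.012)[:2] for u,v in hp])
r=cv2.minAreaRect((W*1000).astype(np.float32)); print('plate rect mm',r)
box=cv2.boxPoints(r);print(box)
for name,mk,z in [('blue',(H>110)&(H<130)&(S>150),.067),('red',((H<5)|(H>175))&(S>180)&(V>120),.068),('yellow',(H>20)&(H<32)&(S>150),.144),('amber',(H>5)&(H<18)&(S>150),.04)]:
    for a,s in comps(mk):
        ys,xs=np.nonzero(a); P=np.array([onz(c,u,v,z)[:2] for u,v in zip(xs,ys)])*1000
        rr=cv2.minAreaRect(P.astype(np.float32)); print(name,s,'ctr',P.mean(0),rr, 'boxpts',cv2.boxPoints(rr).round().tolist())
# bar
bm=(S<40)&(V>V[mm].mean())
big=cv2.resize(cv2.cvtColor(im,cv2.COLOR_RGB2BGR)[155:275,140:372],None,fx=3.4,fy=3.4,interpolation=cv2.INTER_CUBIC)
cv2.imwrite('pics/topzoom.png',big)
print(onz(c,341,206,.022),onz(c,273,284,.014),onz(c,265,127,.0))
E
python3 m.py
```

```text
plate rect mm ((545.4796142578125, 3.56256103515625), (169.7509765625, 419.52606201171875), 6.453991413116455)
[[ 437.56354  202.45575]
 [ 484.72052 -214.41153]
 [ 653.3957  -195.33063]
 [ 606.2387   221.53665]]
blue [286 181  25  17 127] ctr [587.35011092 -74.62503867] ((587.0731811523438, -74.5655288696289), (9.300345420837402, 48.86101150512695), 32.34701919555664) boxpts [[570.0, -56.0], [596.0, -98.0], [604.0, -93.0], [578.0, -51.0]]
red [161 194   8  50 224] ctr [526.3375913  172.08911195] ((526.387451171875, 172.0100860595703), (90.88874816894531, 8.445487022399902), 6.360111236572266) boxpts [[481.0, 171.0], [482.0, 163.0], [572.0, 173.0], [571.0, 181.0]]
yellow [227 169  13  10  60] ctr [599.82882783  46.36489409] ((599.5980834960938, 46.49365234375), (7.303805828094482, 25.694377899169922), 43.07328414916992) boxpts [[588.0, 53.0], [606.0, 35.0], [611.0, 40.0], [593.0, 58.0]]
amber [255 116  22  21 224] ctr [708.7042168  -11.85566528] ((712.4351806640625, -12.392709732055664), (40.380462646484375, 38.21957778930664), 78.1656723022461) boxpts [[690.0, -28.0], [727.0, -36.0], [735.0, 3.0], [698.0, 11.0]]
[ 0.56227445 -0.16417024  0.022     ] [ 0.40890047 -0.03395943  0.014     ] [ 0.7230429  -0.01397196  0.        ]
```

View pics/topzoom.png

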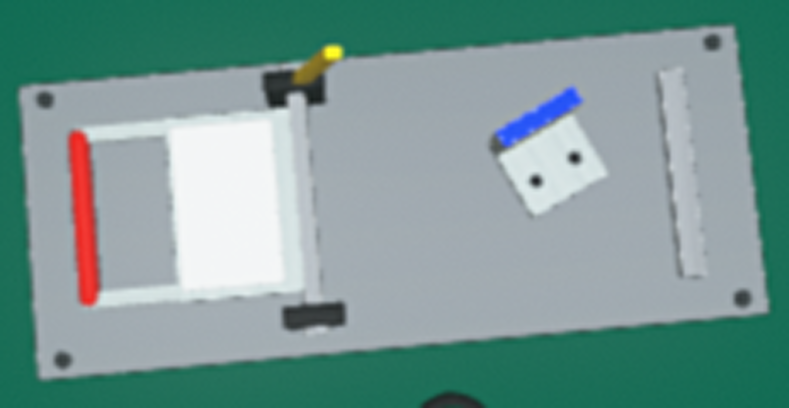

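Request:
{"op": "drive_tool", "data": {
  "slide": [
    [0, -50, 0],
    [25, -100, 0],
    [50, -150, 0],
    [80, -200, 0],
    [110, -250, 0],
    [140, -300, 0],
    [165, -350, 0],
    [190, -395, 0],
    [215, -440, 0],
    [240, -480, 0]
  ],
  "turn": [
    [0, 0, -0.07],
    [0, 0, -0.15],
    [0, 0, -0.22],
    [0, 0, -0.29],
    [0, 0, -0.37],
    [0, 0, -0.44],
    [0, 0, -0.51],
    [0, 0, -0.59],
    [0, 0, -0.66],
    [0, 0, -0.734]
  ],
  "gripper": [1, 1, 1, 1, 1, 0.8, 0.6, 0.6, 0.6, 0.6],
  "squeeze": 30
}}

```text
t: 1.2
eef_pos: [0.3998, 0.205, 0.2309]
tool_rot: [0.679, -0.196, 0.68, 0.196]
contact_force: [1.0, 1.0, 0.4]
gripper_width: 0.603
```

Request:
{"op": "drive_tool", "data": {
  "slide": [
    [27, -40, 0],
    [54, -80, 0],
    [80, -120, 0],
    [107, -160, 0],
    [134, -200, -20],
    [160, -240, -45],
    [187, -280, -70],
    [187, -280, -80],
    [187, -280, -80],
    [187, -280, -80]
  ],
  "turn": [
    [0, 0, 0],
    [0, 0, 0],
    [0, 0, 0],
    [0, 0, 0],
    [0, 0, 0],
    [0, 0, 0],
    [0, 0, 0],
    [0, 0, 0],
    [0, 0, 0],
    [0, 0, 0]
  ],
  "gripper": [0.6, 0.6, 0.6, 0.6, 0.6, 0.6, 0.6, 0.6, 0.6, 0.6]
}}

```text
t: 2.2
eef_pos: [0.5863, -0.074, 0.1508]
tool_rot: [0.679, -0.196, 0.68, 0.197]
contact_force: [-0.3, 0.2, -0.7]
gripper_width: 0.599
```

```bash
python3 - <<'E'
from h import *
c=cam("wrist","w1.png"); o=bot.get_obs(); print(o['eef_pos'],o['tool_rot'],o['q'],proj(c,[.5872,-.0746,.067]))
E
```

```text
[ 0.58668975 -0.07339068  0.15143426] [ 0.67910551 -0.1963776   0.67923572  0.19720645] [-0.37476517  0.46930615  0.52157687  1.86324669 -0.29637659  0.88666517
  0.85370447] [256.86777767 200.71732642]
```

View pics/w1.png

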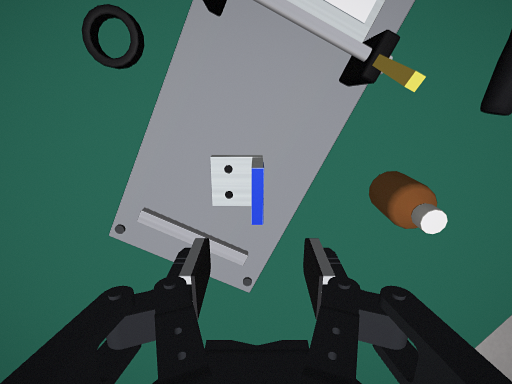

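The blue top edge at wrist px (258,196) is vertical in the picture, so it is aligned with the jaws and centred. The next move descends and grips.

Request:
{"op": "drive_tool", "data": {
  "slide": [
    [0, -1, -40],
    [0, -1, -80],
    [0, -1, -110],
    [0, -1, -119],
    [0, -1, -119],
    [0, -1, -119],
    [0, -1, -119],
    [0, -1, -119],
    [0, -1, -119],
    [0, -1, -119]
  ],
  "turn": [
    [0, 0, 0],
    [0, 0, 0],
    [0, 0, 0],
    [0, 0, 0],
    [0, 0, 0],
    [0, 0, 0],
    [0, 0, 0],
    [0, 0, 0],
    [0, 0, 0],
    [0, 0, 0]
  ],
  "gripper": [0.6, 0.6, 0.6, 0.6, 0.6, 0.3, 0, 0, 0, 0],
  "squeeze": 40
}}

```text
t: 3.25
eef_pos: [0.5877, -0.0744, 0.034]
tool_rot: [0.68, -0.196, 0.678, 0.197]
contact_force: [-1.4, 0.7, 7.4]
gripper_width: 0.114
```

Request:
{"op": "drive_tool", "data": {
  "slide": [
    [0, 0, 15],
    [0, 0, 30],
    [0, 0, 30],
    [0, 0, 30],
    [0, -5, 30],
    [0, -10, 30],
    [-3, -15, 30],
    [-6, -20, 30],
    [-9, -25, 30],
    [-12, -30, 30]
  ],
  "turn": [
    [0, 0, 0],
    [0, 0, 0],
    [0, 0, -0.12],
    [0, 0, -0.24],
    [0, 0, -0.36],
    [0, 0, -0.48],
    [0, 0, -0.6],
    [0, 0, -0.72],
    [0, 0, -0.84],
    [0, 0, -0.96]
  ],
  "gripper": [0, 0, 0, 0, 0, 0, 0, 0, 0, 0]
}}

```text
t: 4.25
eef_pos: [0.5762, -0.1044, 0.0654]
tool_rot: [0.694, 0.141, 0.692, -0.14]
contact_force: [0.3, 1.1, -1.2]
gripper_width: 0.109
```

Request:
{"op": "drive_tool", "data": {
  "slide": [
    [0, -4, 0],
    [-2, -8, 0],
    [-4, -12, 0],
    [-6, -18, 0],
    [-8, -24, 0],
    [-11, -32, 0],
    [-14, -38, 0],
    [-14, -38, 0],
    [-14, -38, 0],
    [-14, -38, 0]
  ],
  "turn": [
    [0, 0, -0.12],
    [0, 0, -0.24],
    [0, 0, -0.36],
    [0, 0, -0.48],
    [0, 0, -0.6],
    [0, 0, -0.72],
    [0, 0, -0.84],
    [0, 0, -0.96],
    [0, 0, -1.06],
    [0, 0, -1.06]
  ],
  "gripper": [0, 0, 0, 0, 0, 0, 0, 0, 0, 0]
}}

```text
t: 5.25
eef_pos: [0.5627, -0.1419, 0.0664]
tool_rot: [0.528, 0.472, 0.525, -0.472]
contact_force: [-0.1, 0.3, -0.4]
gripper_width: 0.107
```

```bash
cat > st.py <<'E'
from h import *
from scipy.spatial.transform import Rotation as Ro
yaw=np.radians(6.45); O=np.array([546.6,-6.4])
X=np.array([np.cos(yaw),np.sin(yaw)]);Y=np.array([-X[1],X[0]])
def s2w(x,y): return O+x*X+y*Y
def w2s(p): d=np.array(p)-O; return np.array([d@X,d@Y])
def tool():
    o=bot.get_obs(); q=o['tool_rot'];R=Ro.from_quat([q[1],q[2],q[3],q[0]]).as_matrix()
    print('t',o['t'],'tcp',o['eef_pos']*1000,'station',w2s(o['eef_pos'][:2]*1000),'jaw deg',np.degrees(np.arctan2(R[1,2],R[0,2])),'x',R[:,0],'q7',o['q'][6],'F',o['contact_force'],'w',o['gripper_width'])
E
python3 - <<'E'
from st import *
tool(); cam("wrist","w2.png"); cam("scene","s2.png"); c=cam("top"); 
cv2.imwrite('pics/t2.png',cv2.resize(cv2.cvtColor(c['color'],cv2.COLOR_RGB2BGR)[120:290,140:372],None,fx=3.4,fy=3.4))
E
```

```text
t 5.25 tcp [ 562.68768604 -141.91984247   66.35146518] station [   0.76208255 -136.46926604] jaw deg -83.70353588011807 x [ 0.00272085 -0.00291576 -0.99999205] q7 -0.5727728911254436 F [-0.12500175  0.29200935 -0.38655144] w 0.10748819644314286
```

View pics/w2.png

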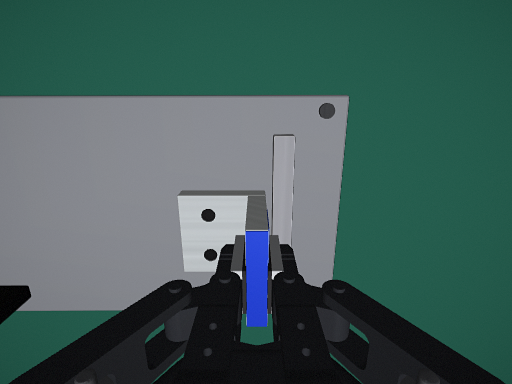

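View pics/s2.png

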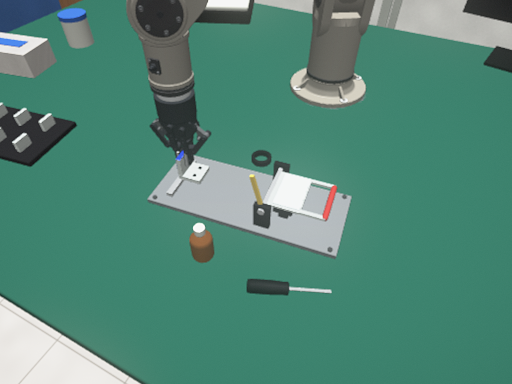

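View pics/t2.png

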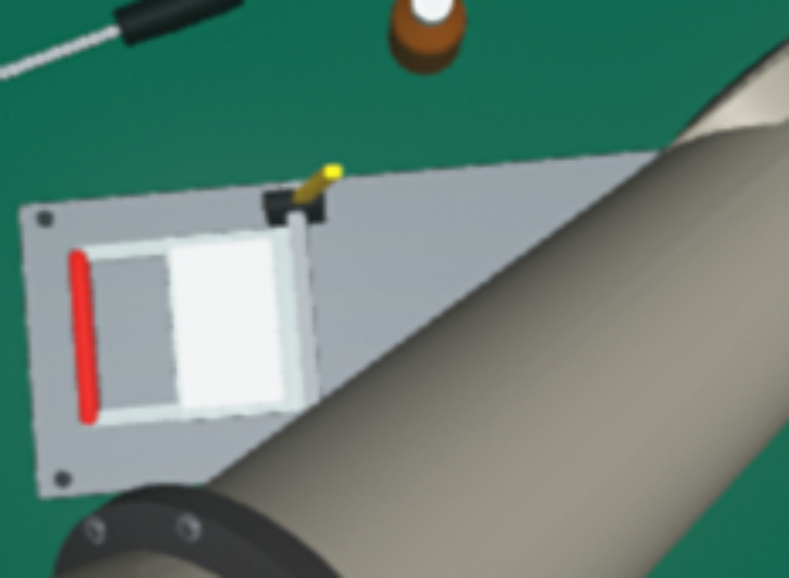

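The bracket is held upright: its strip is at wrist px (257,231)-(257,326), parallel to the stop bar's left edge at x≈273. I'll check the along-bar offset and the yaw.

```bash
python3 - <<'E'
from st import *
c=cam("wrist"); hsv=cv2.cvtColor(c['color'],cv2.COLOR_RGB2HSV)
m=((hsv[...,0]>110)&(hsv[...,0]<130)&(hsv[...,1]>150)).astype(np.uint8)
cn=max(cv2.findContours(m,0,1)[0],key=cv2.contourArea)[:,0]
for z in (.095,.099):
    P=np.array([w2s(onz(c,u,v,z)[:2]*1000) for u,v in cn]); r=cv2.minAreaRect(P.astype(np.float32)); print(z,r,P.min(0),P.max(0))
for u,v in [(274,135),(296,135)]: print(w2s(onz(c,u,v,.022)[:2]*1000))
for u,v in [(268,191),(179,193),(184,272)]: print('foot',w2s(onz(c,u,v,.022+.032)[:2]*1000))
tool()
E
```

```text
0.095 ((0.7401123046875, -136.5928497314453), (9.986677169799805, 51.108055114746094), 89.43440246582031) [ -24.77920197 -141.5867163 ] [  26.25253588 -131.42382298]
0.099 ((3.5772361755371094, -136.57151794433594), (9.634317398071289, 49.30475997924805), 89.43424987792969) [ -21.04164428 -141.38916192] [  28.18947432 -131.58485919]
[  58.35652427 -147.71633058]
[  58.37278586 -161.7584135 ]
foot [  31.1610434  -142.96518794]
foot [ 29.94888595 -92.87868597]
foot [-21.53899639 -91.72856568]
t 5.45 tcp [ 562.45251748 -142.150585     65.95115959] station [   0.50248182 -136.67213011] jaw deg -83.56490274837215 x [ 0.00258515 -0.00273951 -0.99999291] q7 -0.5701906187424153 F [ 4.45615228e-01  1.83078636e-03 -2.50056441e+00] w 0.11506345808402836
```

Request:
{"op": "drive_tool", "data": {
  "slide": [
    [-4, 0, 0],
    [-4, 0, -10],
    [-4, 0, -20],
    [-4, 0, -26],
    [-4, 0, -29],
    [-4, 0, -31],
    [-4, 0, -32],
    [-4, 0, -32]
  ],
  "turn": [
    [0, 0, 0],
    [0, 0, 0],
    [0, 0, 0],
    [0, 0, 0],
    [0, 0, 0],
    [0, 0, 0],
    [0, 0, 0],
    [0, 0, 0]
  ],
  "gripper": [0, 0, 0, 0, 0, 0, 0, 0]
}}

```text
t: 6.25
eef_pos: [0.5585, -0.1424, 0.0341]
tool_rot: [0.529, 0.471, 0.526, -0.471]
contact_force: [-0.4, 0.2, -0.7]
gripper_width: 0.114
```

Request:
{"op": "drive_tool", "data": {
  "slide": [
    [0, 0, -1],
    [0, 0, -2],
    [0.3, -2, -2],
    [0.5, -4, -2],
    [0.6, -5, -2],
    [0.6, -5, -2]
  ],
  "turn": [
    [0, 0, 0],
    [0, 0, 0],
    [0, 0, 0],
    [0, 0, 0],
    [0, 0, 0],
    [0, 0, 0]
  ],
  "gripper": [0, 0, 0, 0, 0, 0]
}}

```text
t: 6.85
eef_pos: [0.5587, -0.1429, 0.0339]
tool_rot: [0.526, 0.473, 0.529, -0.468]
contact_force: [-8.7, 15.1, 29.1]
gripper_width: 0.111
```

Request:
{"op": "drive_tool", "data": {
  "slide": [
    [0, 0, 0],
    [0, 0, 0],
    [0.1, -1, 0],
    [0.2, -2, 0],
    [0.3, -3, 0],
    [0.4, -4, 0],
    [0.4, -4, 0]
  ],
  "turn": [
    [0, 0, 0],
    [0, 0, 0],
    [0, 0, 0],
    [0, 0, 0],
    [0, 0, 0],
    [0, 0, 0],
    [0, 0, 0]
  ],
  "gripper": [0, 0, 0, 0, 0, 0, 0]
}}

```text
t: 7.55
eef_pos: [0.5595, -0.1471, 0.0341]
tool_rot: [0.526, 0.473, 0.529, -0.468]
contact_force: [1.1, 2.8, 4.8]
gripper_width: 0.112
```

```bash
python3 - <<'E'
from st import *
tool(); cam("wrist","w3.png")
E
```

```text
t 7.55 tcp [ 559.47659626 -147.1005859    34.06153851] station [  -3.01066648 -141.25649539] jaw deg -83.47391856750248 x [ 0.00172372  0.00733872 -0.99997159] q7 -0.5188435700872355 F [1.08107214 2.77103385 4.81154274] w 0.11173077376407782
```

View pics/w3.png

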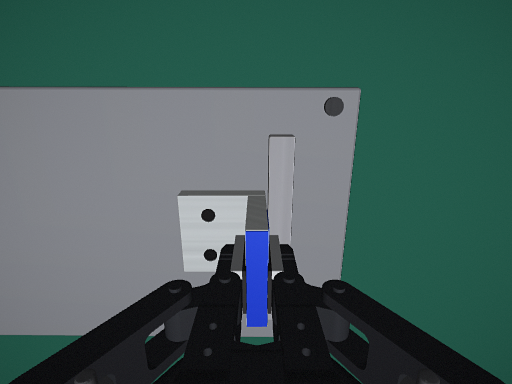

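Request:
{"op": "drive_tool", "data": {
  "slide": [
    [0.1, -1, 0],
    [0.2, -2, 0],
    [0.3, -3, 0],
    [0.4, -4, 0],
    [0.4, -4, 0]
  ],
  "turn": [
    [0, 0, 0],
    [0, 0, 0],
    [0, 0, 0],
    [0, 0, 0],
    [0, 0, 0]
  ],
  "gripper": [0, 0, 0, 0, 0]
}}

```text
t: 8.1
eef_pos: [0.5597, -0.1488, 0.0341]
tool_rot: [0.525, 0.474, 0.53, -0.467]
contact_force: [-1.1, 8.7, 10.4]
gripper_width: 0.108
```

Request:
{"op": "drive_tool", "data": {
  "slide": [
    [0.2, -2, 0.3],
    [0.4, -4, 0.3],
    [0.5, -5, 0.3],
    [0.5, -5, 0.3]
  ],
  "turn": [
    [0, 0, 0],
    [0, 0, 0],
    [0, 0, 0],
    [0, 0, 0]
  ],
  "gripper": [0, 0, 0, 0]
}}

```text
t: 8.5
eef_pos: [0.5597, -0.1491, 0.0341]
tool_rot: [0.523, 0.475, 0.534, -0.465]
contact_force: [-3.7, 14.8, 12.7]
gripper_width: 0.115
```

```bash
python3 - <<'E'
from st import *
tool(); c=cam("wrist"); cv2.imwrite('pics/w4.png',cv2.resize(cv2.cvtColor(c['color'],cv2.COLOR_RGB2BGR)[120:350,150:350],None,fx=2.6,fy=2.6))
E
```

```text
t 8.5 tcp [ 559.74660173 -149.08066571   34.06980037] station [  -2.96480454 -143.25437319] jaw deg -83.2915096713503 x [-0.002097    0.02039359 -0.99978983] q7 -0.5084802027566504 F [-3.73588064 14.84426519 12.73772259] w 0.11516058380567243
```

View pics/w4.png

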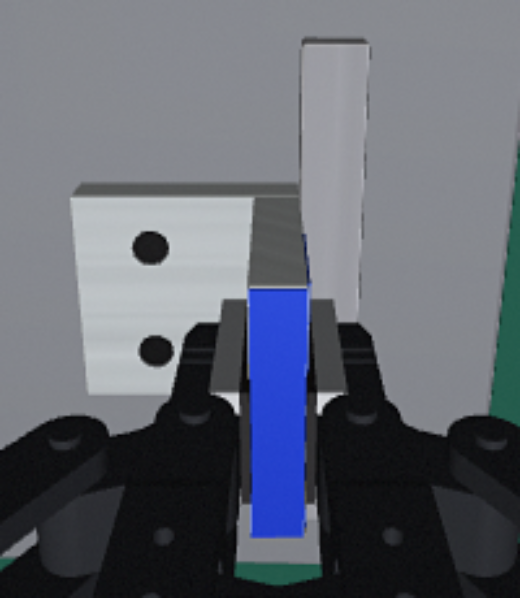

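The back is against the bar and further push only tilts the tool, so I'll relax, level it, release and look.

Request:
{"op": "drive_tool", "data": {
  "slide": [
    [0, 0, 0],
    [0, 0, 0],
    [0, 0, 0],
    [0, 0, 0],
    [0, 0, 0],
    [0, 0, 0],
    [0, 0, 30],
    [-2, 20, 70],
    [-5, 50, 90],
    [-5, 50, 90]
  ],
  "turn": [
    [-0.01, 0, 0],
    [-0.02, 0, 0],
    [-0.02, 0, 0],
    [-0.02, 0, 0],
    [-0.02, 0, 0],
    [-0.02, 0, 0],
    [-0.02, 0, 0],
    [-0.02, 0, 0],
    [-0.02, 0, 0],
    [-0.02, 0, 0]
  ],
  "gripper": [0, 0, 0.2, 0.4, 0.4, 0.4, 0.4, 0.4, 0.4, 0.4]
}}

```text
t: 9.55
eef_pos: [0.5566, -0.0956, 0.126]
tool_rot: [0.529, 0.469, 0.53, -0.468]
contact_force: [0.4, 0.4, 0.1]
gripper_width: 0.399
```

```bash
python3 - <<'E'
from st import *
tool(); c=cam("wrist","w5.png");cam("scene","s5.png")
E
```

```text
t 9.55 tcp [556.57245962 -95.64631523 125.95244312] station [ -0.1162478  -89.80167715] jaw deg -83.01436010967875 x [ 0.0012146   0.00209249 -0.99999707] q7 -0.6890781659839179 F [0.4202117  0.38988129 0.0692374 ] w 0.399204174376345
```

View pics/w5.png

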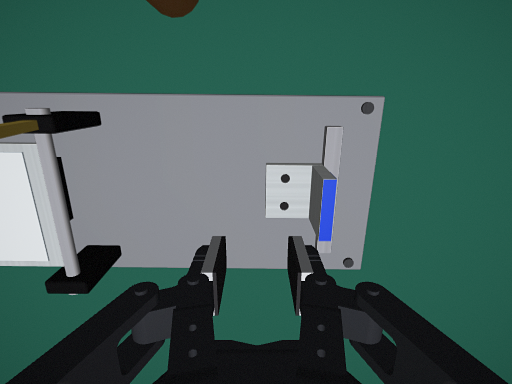

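The bracket stands at the bar: the foot's front edge is at px x≈266, rows 164–218, and the blue top edge at (328,210). I'll measure yaw and position before a low nudge.

```bash
cat > bk.py <<'E'
from st import *
c=cam("wrist"); hsv=cv2.cvtColor(c['color'],cv2.COLOR_RGB2HSV).astype(int)
H,S,V=[hsv[...,i] for i in range(3)]
m=((H>110)&(H<130)&(S>150)).astype(np.uint8)
cn=max(cv2.findContours(m,0,1)[0],key=cv2.contourArea)[:,0]
P=np.array([w2s(onz(c,u,v,.067)[:2]*1000) for u,v in cn]); r=cv2.minAreaRect(P.astype(np.float32)); print('blue',r)
g=cv2.cvtColor(c['color'],cv2.COLOR_RGB2GRAY); print(V.shape)
big=cv2.resize(cv2.cvtColor(c['color'],cv2.COLOR_RGB2BGR)[110:270,240:390],None,fx=3.7,fy=3.7,interpolation=cv2.INTER_CUBIC); cv2.imwrite('pics/bk%d.png'%int(bot.get_obs()['t']*100),big)
# foot front edge: subpixel gradient along rows
for v in range(168,216,8):
    row=g[v,250:285].astype(float); d=np.gradient(row); i=np.argmax(d); print('foot',v,250+i,w2s(onz(c,250+i,v,.022)[:2]*1000).round(1))
for u,v in [(327,127),(342,127),(318,251),(330,252),(325,140)]: print('bar',w2s(onz(c,u,v,.022)[:2]*1000).round(1))
E
python3 bk.py; ls pics
```

```text
blue ((0.0029125213623046875, -142.301025390625), (47.76586151123047, 9.309774398803711), 0.3381305932998657)
(384, 512)
foot 168 263 [ 20.  -97.8]
foot 176 263 [ 12.8 -97.9]
foot 184 263 [  5.5 -98. ]
foot 192 263 [ -1.9 -98.1]
foot 200 283 [  -9.4 -116.2]
foot 208 282 [ -17.1 -115.6]
bar [  55.2 -150.4]
bar [  55.3 -162.8]
bar [ -61.  -151.6]
bar [ -62.  -163.1]
bar [  44.5 -149.6]
bk969.png
s2.png
s5.png
scene0.png
t2.png
top0.png
topzoom.png
w1.png
w2.png
w3.png
w4.png
w5.png
wrist0.png
```

Request:
{"op": "drive_tool", "data": {
  "slide": [
    [-2, 10, 0],
    [-2, 20, 0],
    [-2, 20, -20],
    [-2, 20, -60],
    [-2, 20, -90],
    [-2, 20, -106],
    [-2, 20, -107],
    [-2, 20, -107]
  ],
  "turn": [
    [0, 0, -0.009],
    [0, 0, -0.009],
    [0, 0, -0.009],
    [0, 0, -0.009],
    [0, 0, -0.009],
    [0, 0, -0.009],
    [0, 0, -0.009],
    [0, 0, -0.009]
  ],
  "gripper": [0, 0, 0, 0, 0, 0, 0, 0],
  "squeeze": 30
}}

```text
t: 10.5
eef_pos: [0.5527, -0.0799, 0.0172]
tool_rot: [0.526, 0.472, 0.527, -0.473]
contact_force: [1.0, -0.1, 0.6]
gripper_width: -0.003
```

```bash
python3 - <<'E'
from st import *
tool(); c=cam("wrist","w6.png")
E
```

```text
t 10.5 tcp [552.74027291 -79.87399291  17.23843711] station [ -2.15237636 -73.69869647] jaw deg -83.83070864074227 x [-2.09416420e-03 -6.18635207e-04 -9.99997616e-01] q7 -0.6042189413636244 F [ 0.96583415 -0.10371582  0.57496821] w -0.0027816781980503002
```

View pics/w6.png

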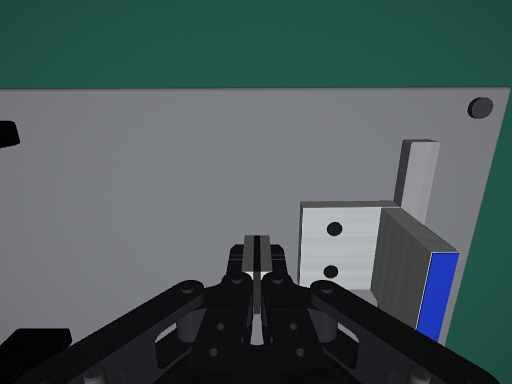

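Request:
{"op": "drive_tool", "data": {
  "slide": [
    [0.3, -3, 0],
    [0.7, -6, 0],
    [0.9, -8, 0],
    [1, -9, 0]
  ],
  "turn": [
    [0, 0, 0],
    [0, 0, 0],
    [0, 0, 0],
    [0, 0, 0]
  ],
  "gripper": [0, 0, 0, 0]
}}

```text
t: 10.95
eef_pos: [0.5544, -0.0893, 0.0182]
tool_rot: [0.526, 0.472, 0.526, -0.473]
contact_force: [0.5, -0.0, -0.1]
gripper_width: -0.002
```

```bash
python3 - <<'E'
from st import *
tool(); c=cam("wrist","w7.png")
E
```

```text
t 10.95 tcp [554.41687265 -89.29747333  18.20563592] station [ -1.54498624 -83.25087146] jaw deg -83.8500351848569 x [-1.61073742e-04 -6.13245557e-04 -9.99999799e-01] q7 -0.5913675843609794 F [ 0.45222412 -0.02387465 -0.05048719] w -0.00172287014812881
```

View pics/w7.png

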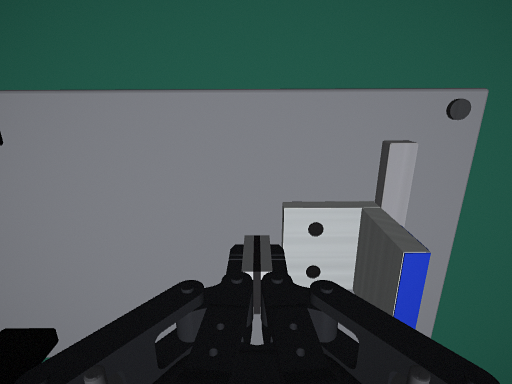

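Request:
{"op": "drive_tool", "data": {
  "slide": [
    [0.1, -1, 0],
    [0.2, -2, 0],
    [0.3, -3, 0],
    [0.4, -4, 0],
    [0.5, -4.5, 0],
    [0.5, -4.5, 0]
  ],
  "turn": [
    [0, 0, 0],
    [0, 0, 0],
    [0, 0, 0],
    [0, 0, 0],
    [0, 0, 0],
    [0, 0, 0]
  ],
  "gripper": [0, 0, 0, 0, 0, 0]
}}

```text
t: 11.6
eef_pos: [0.5548, -0.094, 0.0181]
tool_rot: [0.526, 0.472, 0.526, -0.473]
contact_force: [0.5, -0.1, 0.8]
gripper_width: -0.005
```

Request:
{"op": "drive_tool", "data": {
  "slide": [
    [0.1, -1, 0],
    [0.2, -2, 0],
    [0.3, -3, 0],
    [0.4, -4, 0],
    [0.4, -4, 0]
  ],
  "turn": [
    [0, 0, 0],
    [0, 0, 0],
    [0, 0, 0],
    [0, 0, 0],
    [0, 0, 0]
  ],
  "gripper": [0, 0, 0, 0, 0]
}}

```text
t: 12.1
eef_pos: [0.5552, -0.0971, 0.018]
tool_rot: [0.526, 0.472, 0.527, -0.472]
contact_force: [-0.7, 3.5, 2.7]
gripper_width: -0.002
```

```bash
python3 - <<'E'
from st import *
tool(); c=cam("wrist","w8.png")
E
```

```text
t 12.1 tcp [555.19230581 -97.08659925  18.03048649] station [ -1.64946151 -91.07780344] jaw deg -83.82643415535789 x [-8.72663322e-04  8.66414364e-04 -9.99999244e-01] q7 -0.5792841115887798 F [-0.69711399  3.52283081  2.67179454] w -0.001848583519482246
```

View pics/w8.png

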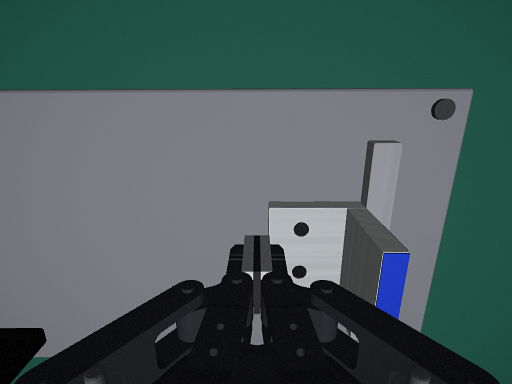

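Contact began at 3.5 N with the fingertip against the foot edge (px x≈269). I'll press a little more and then back away.

Request:
{"op": "drive_tool", "data": {
  "slide": [
    [0.1, -1.5, 0],
    [0.3, -3, 0],
    [0.4, -4, 0],
    [0.4, -4, 0]
  ],
  "turn": [
    [0, 0, 0],
    [0, 0, 0],
    [0, 0, 0],
    [0, 0, 0]
  ],
  "gripper": [0, 0, 0, 0]
}}

```text
t: 12.55
eef_pos: [0.5552, -0.0974, 0.0179]
tool_rot: [0.524, 0.473, 0.529, -0.471]
contact_force: [-3.4, 11.7, 9.2]
gripper_width: -0.001
```

Request:
{"op": "drive_tool", "data": {
  "slide": [
    [0, 2, 0],
    [-1, 10, 0],
    [-2, 18, 20],
    [-2, 18, 65],
    [0, 5, 110],
    [0, 0, 110],
    [0, 0, 110]
  ],
  "turn": [
    [0, 0, 0],
    [0, 0, 0],
    [0, 0, 0],
    [0, 0, 0],
    [0, 0, 0],
    [0, 0, 0],
    [0, 0, 0]
  ],
  "gripper": [0, 0, 0, 0, 0.2, 0.4, 0.45]
}}

```text
t: 13.25
eef_pos: [0.5557, -0.0985, 0.1288]
tool_rot: [0.525, 0.474, 0.528, -0.471]
contact_force: [-0.3, -0.3, -0.5]
gripper_width: 0.449
```

```bash
python3 bk.py; ls -t pics|head -1
```

```text
blue ((0.2359752655029297, -142.06045532226562), (48.55467987060547, 9.27357292175293), 0.08485471457242966)
(384, 512)
foot 168 263 [ 19.7 -97.4]
foot 176 263 [ 12.4 -97.5]
foot 184 263 [  5.  -97.5]
foot 192 263 [ -2.6 -97.5]
foot 200 284 [ -10.3 -116.8]
foot 208 263 [-18.2 -97.6]
bar [  55.1 -151.3]
bar [  55.1 -163.9]
bar [ -63.1 -151.3]
bar [ -64.2 -163. ]
bar [  44.2 -150.4]
bk1330.png
```

View pics/bk1330.png

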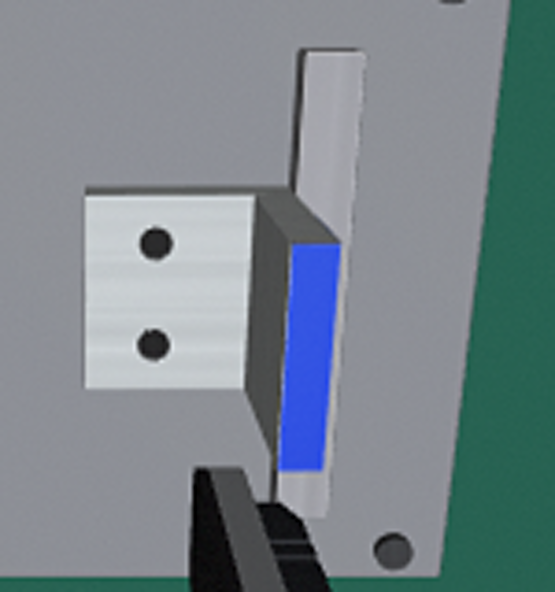

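The wall back sits on the bar, with the blue strip parallel to it within 0.1° in this view and about 4 mm off the bar's middle. The next step is the flap.

Request:
{"op": "drive_tool", "data": {
  "slide": [
    [0, 0, 40],
    [0, 0, 75],
    [-5, 40, 80],
    [-10, 85, 80],
    [-15, 130, 80],
    [-20, 175, 80],
    [-25, 220, 80],
    [-29, 260, 80],
    [-29, 271, 80],
    [-29, 271, 80]
  ],
  "turn": [
    [0, 0, 0],
    [0, 0, 0],
    [0, 0, 0],
    [0, 0, 0],
    [0, 0, 0],
    [0, 0, 0],
    [0, 0, 0],
    [0, 0, 0],
    [0, 0, 0],
    [0, 0, 0]
  ],
  "gripper": [0.5, 0.5, 0.5, 0.5, 0.5, 0.5, 0.5, 0.5, 0.5, 0.5]
}}

```text
t: 14.3
eef_pos: [0.5249, 0.176, 0.2059]
tool_rot: [0.525, 0.471, 0.53, -0.47]
contact_force: [-0.2, -0.0, -0.1]
gripper_width: 0.496
```

```bash
python3 - <<'E'
from st import *
tool(); c=cam("wrist","w9.png"); cam("scene","s9.png"); t=cam("top","t9.png")
for f in (lambda:0,):
    hsv=cv2.cvtColor(c['color'],cv2.COLOR_RGB2HSV).astype(int);H,S,V=[hsv[...,i] for i in range(3)]
    m=(((H<5)|(H>175))&(S>180)&(V>100)).astype(np.uint8)
    cn=max(cv2.findContours(m,0,1)[0],key=cv2.contourArea)[:,0]
    P=np.array([onz(c,u,v,.064)[:2]*1000 for u,v in cn]);r=cv2.minAreaRect(P.astype(np.float32));print(r,w2s(r[0]),cv2.boundingRect(cn))
E
```

```text
t 14.3 tcp [524.86565231 176.0298261  205.87123053] station [ -1.10331699 183.71664598] jaw deg -83.46566080641745 x [-0.00515849  0.00538643 -0.99997219] q7 -1.2087654389736686 F [-0.16676084 -0.024902   -0.08589948] w 0.4962847939915557
((524.7193603515625, 174.35699462890625), (94.32799530029297, 10.386853218078613), 6.44305419921875) [ -1.43660234 182.07083696] (254, 133, 11, 90)
```

View pics/w9.png

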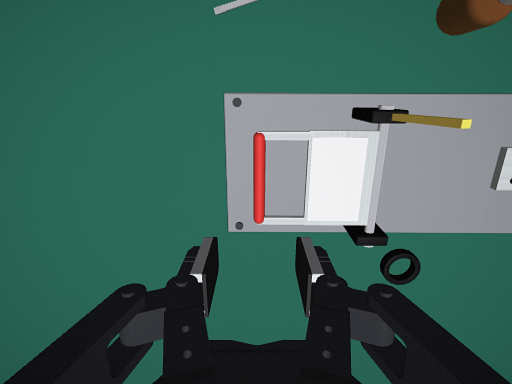

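View pics/t9.png

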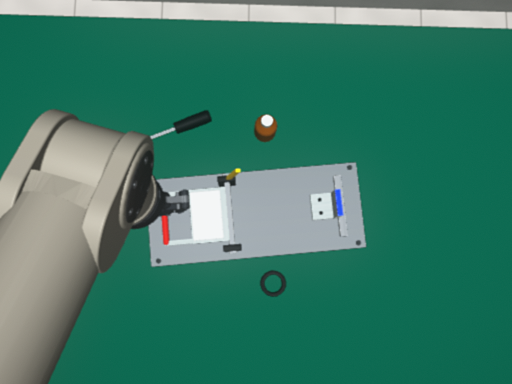

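View pics/s9.png

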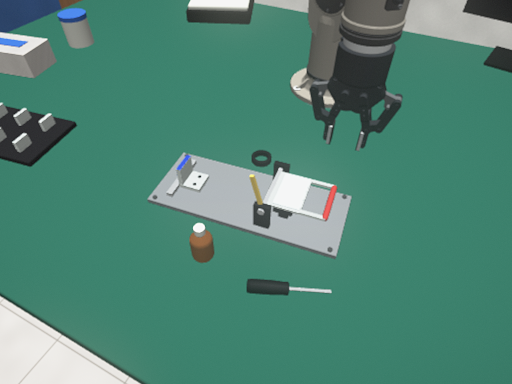

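The top view shows the bracket at the bar (blue edge (340,202), bar middle (341,206)), and the wrist view shows the red bar at (259,178). I'll quantify the along-bar offset from the top view.

```bash
python3 - <<'E'
from st import *
c=cam("top"); hsv=cv2.cvtColor(c['color'],cv2.COLOR_RGB2HSV).astype(int);H,S,V=[hsv[...,i] for i in range(3)]
m=((H>110)&(H<130)&(S>150));ys,xs=np.nonzero(m)
P=np.array([w2s(onz(c,u,v,.067)[:2]*1000) for u,v in zip(xs,ys)]);print(P.mean(0),P.min(0),P.max(0),cv2.minAreaRect(P.astype(np.float32)))
cv2.imwrite('pics/t10.png',cv2.resize(cv2.cvtColor(c['color'],cv2.COLOR_RGB2BGR)[160:260,295:375],None,fx=6,fy=6,interpolation=cv2.INTER_CUBIC))
E
```

```text
[   0.90723794 -144.46184896] [ -22.81450359 -149.11990567] [  24.61292526 -139.68027013] ((0.9015769958496094, -144.38449096679688), (47.43321990966797, 9.416155815124512), 0.08476697653532028)
```

View pics/t10.png

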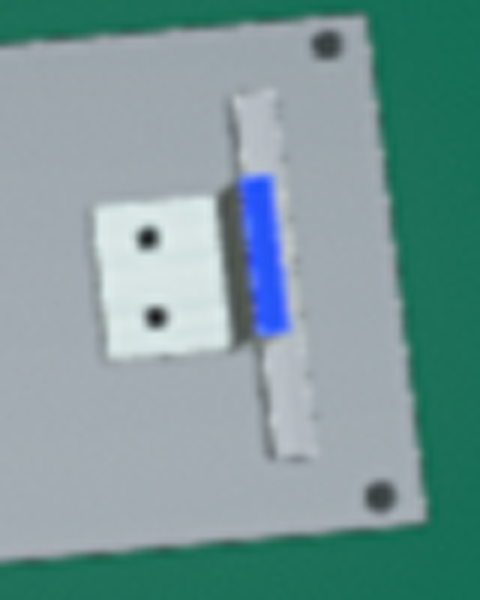

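Request:
{"op": "drive_tool", "data": {
  "slide": [
    [0.5, -2.5, -45],
    [0.5, -2.5, -90],
    [0.5, -2.5, -125],
    [0.5, -2.5, -145],
    [0.5, -2.5, -158],
    [0.5, -2.5, -162],
    [0.5, -2.5, -162]
  ],
  "turn": [
    [0, 0, 0],
    [0, 0, 0],
    [0, 0, 0],
    [0, 0, 0],
    [0, 0, 0],
    [0, 0, 0],
    [0, 0, 0]
  ],
  "gripper": [0.5, 0.5, 0.5, 0.5, 0.5, 0.5, 0.5],
  "squeeze": 25
}}

```text
t: 15.2
eef_pos: [0.5268, 0.1682, 0.0458]
tool_rot: [0.523, 0.474, 0.528, -0.472]
contact_force: [0.6, 0.5, -0.4]
gripper_width: 0.501
```

```bash
python3 - <<'E'
from st import *
tool(); c=cam("wrist","w11.png")
E
```

```text
t 15.2 tcp [526.79534997 168.1764592   45.78487886] station [-6.80505304e-02  1.75696214e+02] jaw deg -84.00088658900113 x [-0.00271025  0.00654418 -0.99997491] q7 -1.034964098866329 F [ 0.61623087  0.51464071 -0.37653893] w 0.5007543901847911
```

View pics/w11.png

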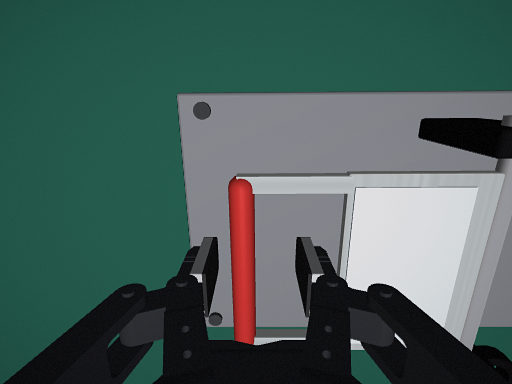

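The bar (px (242,260)) lies between the fingers, about 5 mm off centre. I'll correct that and close.

Request:
{"op": "drive_tool", "data": {
  "slide": [
    [-0.5, 5, -2],
    [-0.5, 5, -2],
    [-0.5, 5, -2],
    [-0.5, 5, -2],
    [-0.5, 5, -2],
    [-0.5, 5, -2],
    [-0.5, 5, -2]
  ],
  "turn": [
    [0, 0, 0],
    [0, 0, 0],
    [0, 0, 0],
    [0, 0, 0],
    [0, 0, 0],
    [0, 0, 0],
    [0, 0, 0]
  ],
  "gripper": [0.5, 0.5, 0.3, 0.1, 0, 0, 0],
  "squeeze": 25
}}

```text
t: 15.95
eef_pos: [0.5266, 0.1751, 0.0446]
tool_rot: [0.523, 0.475, 0.529, -0.471]
contact_force: [-2.0, 5.5, 4.9]
gripper_width: 0.125
```

```bash
python3 - <<'E'
from st import *
tool()
o=bot.get_obs()['eef_pos']*1000
x,y=w2s(o[:2]); print(x,y,o[2]+18.7)
E
```

```text
t 15.95 tcp [526.55718027 175.05125546  44.58917381] station [  0.46757523 182.55424976] jaw deg -83.9053614319316 x [-0.00233908  0.00921209 -0.99995483] q7 -1.041812080046509 F [-1.95192146  5.53293561  4.86503433] w 0.12472003022042213
0.46757523245532345 182.55424976100537 63.28917381192919
```

Request:
{"op": "drive_tool", "data": {
  "slide": [
    [0, -0.6, 12],
    [0.3, -2.4, 23.8],
    [0.6, -5.4, 35.5],
    [1.1, -9.4, 46.7],
    [1.7, -14.6, 57.5],
    [2.4, -20.9, 67.8],
    [3.2, -28, 77.3],
    [4.1, -36.2, 86.1],
    [5.1, -45.1, 94],
    [6.2, -54.9, 101]
  ],
  "turn": [
    [0, 0, 0],
    [0, 0, 0],
    [0, 0, 0],
    [0, 0, 0],
    [0, 0, 0],
    [0, 0, 0],
    [0, 0, 0],
    [0, 0, 0],
    [0, 0, 0],
    [0, 0, 0]
  ],
  "gripper": [0, 0, 0, 0, 0, 0, 0, 0, 0, 0]
}}

```text
t: 16.95
eef_pos: [0.5324, 0.1242, 0.1476]
tool_rot: [0.521, 0.475, 0.532, -0.468]
contact_force: [-7.3, 15.6, 17.7]
gripper_width: 0.129
```

```bash
cat > fl.py <<'E'
from st import *
tool()
o=bot.get_obs(); q=o['tool_rot'];R=Ro.from_quat([q[1],q[2],q[3],q[0]]).as_matrix()
h=o['eef_pos']*1000-18.7*R[:,0]
x,y=w2s(h[:2]); print('hold',x,y,h[2],'r',np.hypot(y-62,h[2]-62),'q',np.arctan2(h[2]-62,y-62))
for Q in (1.2,1.4,1.6,1.7,1.83):
    t=np.array([*s2w(x,62+120*np.cos(Q)),62+120*np.sin(Q)]); print(Q,(t-h).round(1))
E
python3 fl.py; python3 -c "
from h import *
cam('scene','s12.png')"
```

```text
t 16.95 tcp [532.4455428  124.21588419 147.579514  ] station [  0.60801784 131.3791771 ] jaw deg -83.73234330649011 x [-0.00432289  0.01735117 -0.99984011] q7 -1.0630912820599996 F [-7.29905422 15.63869567 17.72378237] w 0.1289852497525312
hold 0.6518948618664804 131.04768293705766 166.27652408824645 r 125.06468724185531 q 0.9859206178824488
1.2 [  2.9 -25.4   7.6]
1.4 [  5.5 -48.3  14. ]
1.6 [  8.2 -72.1  15.7]
1.7 [  9.5 -84.   14.7]
1.83 [ 11.2 -99.2  11.7]
```

View pics/s12.png

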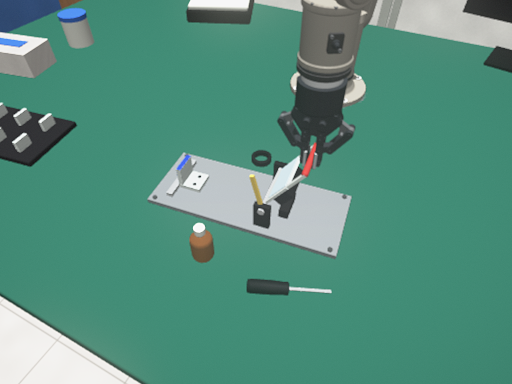

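```bash
python3 - <<'E'
from st import *
cam("wrist","w12.png");c=cam("scene")
cv2.imwrite('pics/s12z.png',cv2.resize(cv2.cvtColor(c['color'],cv2.COLOR_RGB2BGR)[90:240,220:370],None,fx=4,fy=4,interpolation=cv2.INTER_CUBIC)); tool()
E
```

```text
t 17.1 tcp [532.68209435 123.13710345 148.11887162] station [  0.72188604 130.28065147] jaw deg -83.84341761594627 x [-0.00345317  0.01717133 -0.9998466 ] q7 -1.0633584234064213 F [-8.46937833 14.56204793 17.31250147] w 0.12863153139468134
```

View pics/w12.png

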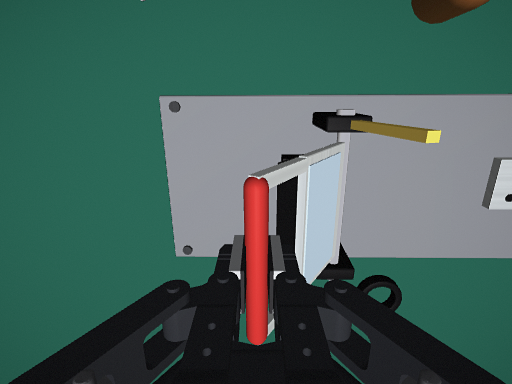

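View pics/s12z.png

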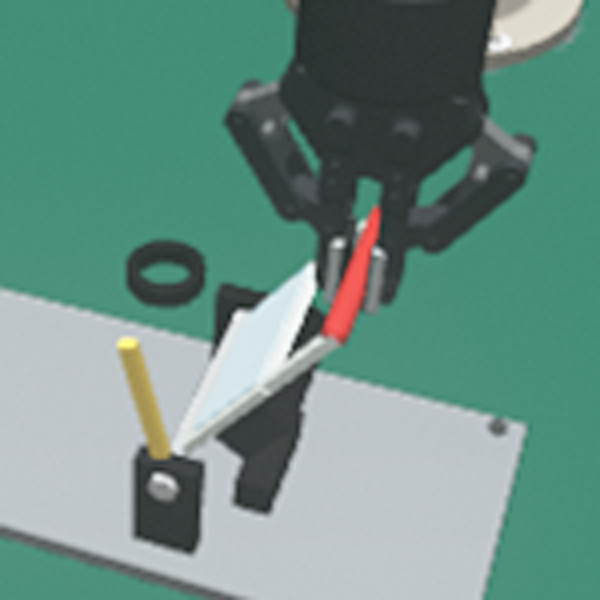

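The bar is held centrally, as seen at wrist px (257,260). The residual force is radial, so my hinge height in tool terms is about 4–5 mm low; I'll use the corrected arc.

Request:
{"op": "drive_tool", "data": {
  "slide": [
    [0.6, -6, 3.5],
    [1.5, -13, 6.6],
    [2.1, -18.5, 9.2],
    [2.7, -23.9, 11.5],
    [3.4, -29.5, 13.5],
    [4, -35.2, 15.3],
    [5.3, -46.8, 18],
    [6.6, -58.6, 19.4],
    [8, -70.6, 19.6],
    [8, -70.6, 19.6]
  ],
  "turn": [
    [0, 0, 0],
    [0, 0, 0],
    [-0.01, 0, 0],
    [-0.015, 0, 0],
    [-0.015, 0, 0],
    [-0.015, 0, 0],
    [-0.015, 0, 0],
    [-0.015, 0, 0],
    [-0.015, 0, 0],
    [-0.015, 0, 0]
  ],
  "gripper": [0, 0, 0, 0, 0, 0, 0, 0, 0, 0]
}}

```text
t: 18.1
eef_pos: [0.541, 0.0496, 0.168]
tool_rot: [0.525, 0.473, 0.526, -0.474]
contact_force: [-0.5, 0.9, 6.4]
gripper_width: 0.125
```

```bash
python3 fl.py; python3 - <<'E'
from st import *
cam("wrist","w13.png");c=cam("scene")
cv2.imwrite('pics/s13z.png',cv2.resize(cv2.cvtColor(c['color'],cv2.COLOR_RGB2BGR)[90:240,190:340],None,fx=4,fy=4,interpolation=cv2.INTER_CUBIC))
E
```

```text
t 18.1 tcp [541.01693755  49.57684947 168.03074868] station [ 0.74049869 56.24971044] jaw deg -84.04905296736563 x [-2.02237904e-03  7.39473033e-04 -9.99997682e-01] q7 -0.979300183765034 F [-0.48940873  0.91811462  6.36570922] w 0.12466078073747476
hold 0.7765243982669959 56.23172144242926 186.73070532267883 r 124.86401358201918 q 1.6170092592491208
1.2 [ -5.5  48.9 -12.9]
1.4 [-2.9 26.  -6.5]
1.6 [-0.3  2.3 -4.8]
1.7 [ 1.1 -9.6 -5.7]
1.83 [  2.8 -24.8  -8.7]
```

View pics/w13.png

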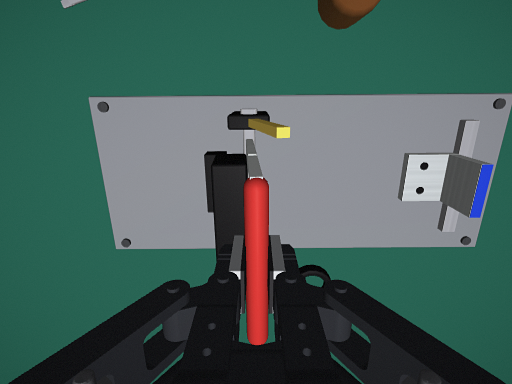

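View pics/s13z.png

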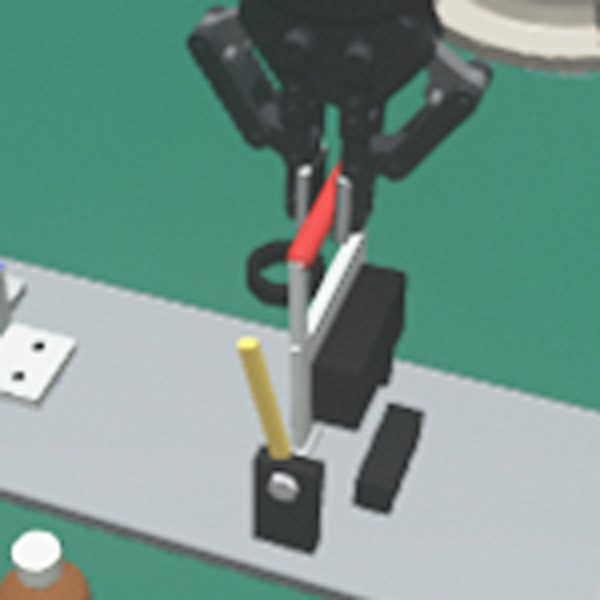

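Side view shows the flap's side arm close to vertical at (298,340), with the blade leaning beyond it; the flap is about 1.6 rad. I'll go slowly to about 1.8.

Request:
{"op": "drive_tool", "data": {
  "slide": [
    [0.6, -5, -0.3],
    [1.1, -10, -1],
    [1.7, -15, -1.8],
    [2.2, -20, -2.7],
    [2.6, -23, -3.3],
    [2.6, -23, -3.3],
    [2.6, -23, -3.3]
  ],
  "turn": [
    [0, 0, 0],
    [0, 0, 0],
    [0, 0, 0],
    [0, 0, 0],
    [0, 0, 0],
    [0, 0, 0],
    [0, 0, 0]
  ],
  "gripper": [0, 0, 0, 0, 0, 0, 0]
}}

```text
t: 18.9
eef_pos: [0.5434, 0.0279, 0.1647]
tool_rot: [0.525, 0.472, 0.527, -0.473]
contact_force: [0.1, -0.4, 0.8]
gripper_width: 0.131
```

```bash
cat > v.py <<'E'
import sys
from st import *
n=sys.argv[1]
tool()
o=bot.get_obs(); q=o['tool_rot'];R=Ro.from_quat([q[1],q[2],q[3],q[0]]).as_matrix()
h=o['eef_pos']*1000-18.7*R[:,0]; y=w2s(h[:2])[1]; print('hold y',y,'z',h[2],'q from y (c=62.2):',np.arccos((y-62.2)/120),'c=60:',np.arccos((y-60)/120))
def meas(name,z0=None):
    c=cam(name); hsv=cv2.cvtColor(c['color'],cv2.COLOR_RGB2HSV).astype(int);H,S,V=[hsv[...,i] for i in range(3)]
    red=(((H<5)|(H>175))&(S>170)&(V>90)).astype(np.uint8)
    yel=((H>18)&(H<34)&(S>120)&(V>80)).astype(np.uint8)
    return c,red,yel
for name in ('scene','wrist'):
    c,red,yel=meas(name)
    for nm,m in (('red',red),('yel',yel)):
        cs=cv2.findContours(m,0,1)[0]
        if not cs: continue
        cn=max(cs,key=cv2.contourArea); r=cv2.minAreaRect(cn); print(name,nm,r[0],r[1],r[2],cv2.boxPoints(r).round(1).tolist())
    im=cv2.cvtColor(c['color'],cv2.COLOR_RGB2BGR)
    # expected geometry for q=1.83 and 1.78,1.88
    for q_,col in ((1.83,(0,255,0)),):
        pts=[]
        for xx in (41,-41):
            w=s2w(xx,60+120*np.cos(q_)); p=proj(c,[w[0]/1000,w[1]/1000,(62+120*np.sin(q_))/1000]); pts.append(p)
        print(name,'predicted bar ends q1.83',np.array(pts).round(1).tolist())
    w0=s2w(64,60);w1=s2w(64,60+85*np.cos(1.83)); print(name,'pred blade',proj(c,[w0[0]/1e3,w0[1]/1e3,.062]).round(1),proj(c,[w1[0]/1e3,w1[1]/1e3,.144]).round(1))
    if name=='scene': cv2.imwrite('pics/s%s.png'%n,cv2.resize(im[90:240,190:340],None,fx=4,fy=4,interpolation=cv2.INTER_CUBIC))
    else: cv2.imwrite('pics/w%s.png'%n,im)
E
python3 v.py 14
```

```text
t 18.9 tcp [543.39384861  27.90902142 164.70608344] station [ 0.6682849  34.45202103] jaw deg -83.94647364700288 x [-3.26733239e-03  8.04558956e-04 -9.99994339e-01] q7 -0.9394827768756883 F [ 0.11588687 -0.38936104  0.83833942] w 0.13128302784299412
hold y 34.43020737117128 z 183.40597757429697 q from y (c=62.2): 1.8043281772274342 c=60: 1.7855242473786062
scene red (260.0000305175781, 136.00001525878906) (1.4142134189605713, 4.242640495300293) 45.0 [[258.0, 137.0], [261.0, 134.0], [262.0, 135.0], [259.0, 138.0]]
scene yel (255.78109741210938, 189.41351318359375) (29.040979385375977, 3.7495954036712646) 72.89727020263672 [[249.6999969482422, 176.10000610351562], [253.3000030517578, 175.0], [261.79998779296875, 202.6999969482422], [258.29998779296875, 203.8000030517578]]
scene predicted bar ends q1.83 [[250.6, 152.3], [265.7, 126.6]]
scene pred blade [261.  208.9] [250.7 175.8]
wrist red (256.0, 261.0) (166.0, 24.0) 90.0 [[244.0, 178.0], [268.0, 178.0], [268.0, 344.0], [244.0, 344.0]]
wrist yel (235.54437255859375, 128.89349365234375) (35.5384635925293, 14.923078536987305) 22.61986541748047 [[216.3000030517578, 128.89999389648438], [222.0, 115.19999694824219], [254.8000030517578, 128.8000030517578], [249.10000610351562, 142.60000610351562]]
wrist predicted bar ends q1.83 [[267.6, 188.1], [266.6, 328.2]]
wrist pred blade [225.5 118.9] [249.6 130. ]
```

View pics/s14.png

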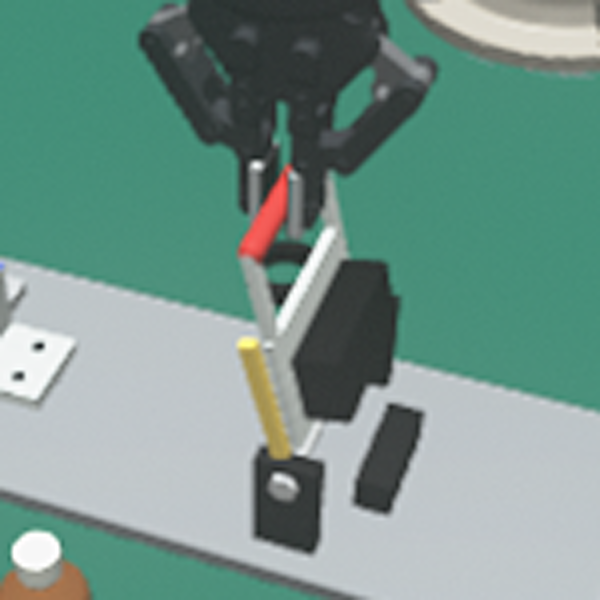

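View pics/w14.png

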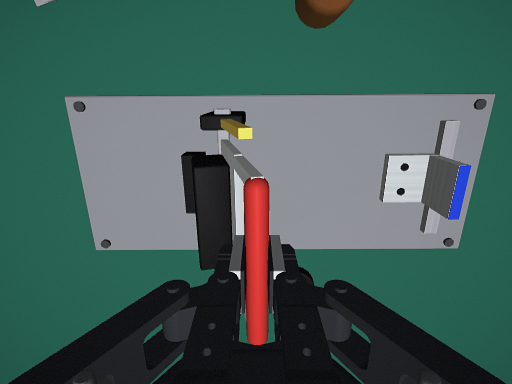

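Measured against the blade (tip scene px ≈(251.5,175.5)), the near bar end at ≈(252.5,152.5) and the TCP arc both put the flap at about 1.80–1.815 rad, roughly 3 mm short. I'll make the small advance.

Request:
{"op": "drive_tool", "data": {
  "slide": [
    [0.2, -1.5, -0.4],
    [0.3, -3, -0.8],
    [0.3, -3, -0.8],
    [0.3, -3, -0.8]
  ],
  "turn": [
    [0, 0, 0],
    [0, 0, 0],
    [0, 0, 0],
    [0, 0, 0]
  ],
  "gripper": [0, 0, 0, 0]
}}

```text
t: 19.4
eef_pos: [0.5437, 0.0251, 0.164]
tool_rot: [0.525, 0.472, 0.527, -0.473]
contact_force: [0.2, 2.2, 1.6]
gripper_width: 0.124
```

```bash
python3 v.py 15; python3 - <<'E'
from st import *
c=cam("scene"); cv2.imwrite('pics/s15z.png',cv2.resize(cv2.cvtColor(c['color'],cv2.COLOR_RGB2BGR)[120:220,225:295],None,fx=6,fy=6,interpolation=cv2.INTER_CUBIC))
E
```

```text
t 19.4 tcp [543.69003501  25.11798616 163.97275141] station [ 0.64906245 31.64537985] jaw deg -83.92896534557848 x [-3.31060542e-03  9.58527048e-04 -9.99994061e-01] q7 -0.9337660015858776 F [0.23390015 2.22018414 1.56672224] w 0.12358668586660011
hold y 31.62061431175232 z 182.6726403372271 q from y (c=62.2): 1.8284663750068002 c=60: 1.8095531320002758
scene red (258.5, 137.5) (5.0, 1.0) 90.0 [[258.0, 135.0], [259.0, 135.0], [259.0, 140.0], [258.0, 140.0]]
scene yel (255.8513641357422, 189.3918914794922) (29.040979385375977, 3.8966381549835205) 72.89727020263672 [[249.6999969482422, 176.10000610351562], [253.39999389648438, 174.89999389648438], [262.0, 202.6999969482422], [258.29998779296875, 203.8000030517578]]
scene predicted bar ends q1.83 [[250.6, 152.3], [265.7, 126.6]]
scene pred blade [261.  208.9] [250.7 175.8]
wrist red (256.0, 261.0) (166.0, 24.0) 90.0 [[244.0, 178.0], [268.0, 178.0], [268.0, 344.0], [244.0, 344.0]]
wrist yel (231.17010498046875, 129.2422637939453) (34.217166900634766, 15.331727981567383) 23.962486267089844 [[212.39999389648438, 129.3000030517578], [218.60000610351562, 115.30000305175781], [249.89999389648438, 129.1999969482422], [243.6999969482422, 143.1999969482422]]
wrist predicted bar ends q1.83 [[261.5, 188.6], [261.5, 329.2]]
wrist pred blade [221.9 119. ] [244.3 130.2]
```

View pics/s15z.png

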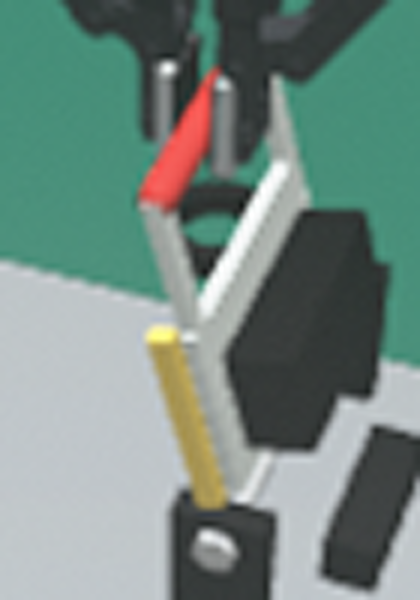

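View pics/w15.png

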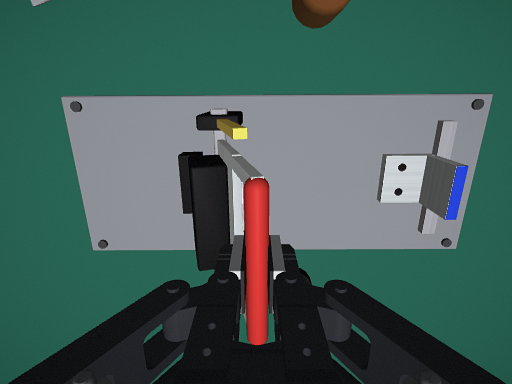

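The scene view shows the flap arm parallel to the blade, and the near bar end is at ≈(250.8,152.5) against 251.4 expected. Wrist and TCP also agree on ≈1.83 rad. I'll let it settle, check for drift, then hand in.

Request:
{"op": "drive_tool", "data": {
  "slide": [
    [0, 0, 0],
    [0, 0, 0],
    [0, 0, 0],
    [0, 0, 0],
    [0, 0, 0]
  ],
  "turn": [
    [0, 0, 0],
    [0, 0, 0],
    [0, 0, 0],
    [0, 0, 0],
    [0, 0, 0]
  ],
  "gripper": [0, 0, 0, 0, 0]
}}

```text
t: 20.05
eef_pos: [0.5437, 0.0252, 0.164]
tool_rot: [0.525, 0.472, 0.527, -0.473]
contact_force: [0.4, 1.0, 2.4]
gripper_width: 0.131
```

```bash
python3 - <<'E'
from st import *
tool(); print(np.abs(bot.get_obs()['joint_vel']).max())
c=cam("top"); hsv=cv2.cvtColor(c['color'],cv2.COLOR_RGB2HSV).astype(int);H,S,V=[hsv[...,i] for i in range(3)]
ys,xs=np.nonzero((H>110)&(H<130)&(S>150)); 
if len(xs)>20:
  P=np.array([w2s(onz(c,u,v,.067)[:2]*1000) for u,v in zip(xs,ys)]);print(cv2.minAreaRect(P.astype(np.float32)))
tool()
E
```

```text
t 20.05 tcp [543.70712448  25.15683526 163.98078829] station [ 0.67040791 31.68206328] jaw deg -83.92745155640198 x [-0.00323497  0.00100198 -0.99999427] q7 -0.9337535432518692 F [0.38381361 0.99001181 2.37230395] w 0.13081447446640498
0.0011370611643859638
((1.5783767700195312, -144.41806030273438), (48.78986740112305, 9.532841682434082), 0.5002456903457642)
t 20.1 tcp [543.71556792  25.15384851 163.98116114] station [ 0.67846239 31.67814693] jaw deg -83.92410645180094 x [-3.23900504e-03  9.32721785e-04 -9.99994319e-01] q7 -0.9337598209190642 F [0.41421438 2.35283645 2.04591032] w 0.12742008444498432
```

```bash
python3 -c "
from station import bot
print(bot.hand_in())"
```

```text
the job is handed in; nothing more can be done
None
```

I turned the bracket, set it flat with its blue back against the stop bar, nudged it square at the foot, and let go. I then swung the flap up by its red bar to the balance point and handed the job in at about 20 s, still gripping it.

- **Bracket:** the last top view puts it within about 2 mm of the bar's middle, with its back about 0.5 mm from the bar's nominal face. Yaw error is at most 0.5°, which is about the limit of what that view can resolve. The wrist view disagreed slightly and put it 4–5 mm off the middle.
- **Flap:** the gripper position gives 1.83 rad, and the scene and wrist views both show the flap in line with the yellow blade. The grip was still and the force on the tool was about 3 N.
- **Forces along the way:** the bracket was pressed onto the plate with about 29 N at the fingertips for a moment. The first part of the flap arc met about 25 N towards the hinge, because my assumed hinge height was a few mm low in tool terms. I corrected both.
- **Bystanders:** nothing touched the bottle, screwdriver or ring, and they stayed in place in the views where they could be seen.

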